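Seat a lens tube in a V-block fixture and clamp it

TASK

Take the lens tube from its storage rest and lower it gently (do not drop it) into the pair of V-blocks, with its collar in the gap beside the end plate, and let go so that it lies fully seated in both blocks. Then swing the clamp arm over so that it rests down on the tube. Leave the other things on the bench where they are.

Things in the scene. Friction and masses are not known exactly. Their poses are not given: they have to be found in the camera images.
- tube: Aluminium lens tube, a round cylinder 166 mm long, 36 mm in diameter, with a wider collar (46 mm in diameter, 10 mm wide) at one end; about 0.3 kg. Origin on its axis at mid-length; x is the tube axis, towards the collar. It starts level in the rest, its axis 45 mm above the bench, its x within 0.75 rad of the fixture's x.
- tube_collar (a point): Centre of the collar, on the tube axis, 78 mm from the tube's origin along its x.
- rest: Grey plastic storage rest fixed to the bench: base 130 x 70 x 6 mm, two notched supports 12 mm thick at x = -50 and +50 mm, 37 mm high, 58 mm wide; between them 88 mm of the tube is free above the base. Origin at the centre of the underside, x along the tube.
- fixture: Metal V-block fixture fixed to the bench; x is the direction of the seated tube, origin on the bench below the seat. Base plate 10 mm thick, x -93 to 97, y -42 to 58 mm. Two V-blocks, each 24 mm long, 60 mm wide, 52 mm high, at x = -56 and +56 mm; between them 88 mm are open. 90 degree notches, bottoms 34.5 mm above the bench. Clamp post (30 mm in x, 96 mm high) at x = -56, y = 37 to 51 mm.
- clamp (a joint): Clamp arm angle (rad): 0 = level, pad on a seated tube, arm pointing to the fixture's -y, top 92 mm above the bench; grows as it swings up and over to +y. Starts at 1.9 to 2.2 (past upright, leaning out; stop at 2.4). Steel bar 20 mm wide, 10 mm thick, 0.16 kg. Light friction: under 2 N at the tip moves it; above about 0.9 it stays where left, below that it sinks slowly on to the tube.
- clamp_tip (a point): Centre of the arm's round end (16 mm in diameter, 20 mm wide), 90 mm from the hinge axis.
- stage_frame: Bystander: flat black rectangular frame, 110 x 160 x 5 mm, lying loose; origin at the centre of its underside.
- objective: Bystander: small brass microscope objective standing on the bench, 34 mm in diameter, 50 mm high; origin at the centre of its underside.
- bottle: Bystander: white plastic bottle, 64 mm in diameter, 160 mm high; origin at the centre of its underside.
- notebook: Bystander: paper notebook 150 x 210 x 14 mm; origin at the centre of its underside.
- seat (a point): Where the tube's origin lies when fully seated: 60 mm above the fixture's origin. Axes as the fixture's. Along x there is room for 5 mm either way.
- gap (a point): Middle of the 20 mm gap for the collar, 78 mm from the seat along the fixture's x: between the +x V-block (its face at x = 68 mm) and the end plate (x = 88 to 96 mm, 60 mm wide, 72 mm high).
- hinge (a point): Clamp hinge axis at the middle of the arm: fixture x = -56, y = 42 mm, 87 mm above the bench; the axis is parallel to the fixture's x.
Mind the look-alikes: they are no part of the job. Of the things that look like the fixture, the middle-sized one is meant.

How it is judged:
By the outcome, as a careful person would: the job done as asked, in the order asked, and still so for the second after the job is handed in, with the robot touching nothing.
It also fails if it takes over 54 s, if anything falls off the work surface, if the arm or the gripper's body presses on something with over 40 N, if the wrist force passes 120 N, or if a joint passes its speed limit or range.

ROBOT

A 6-joint arm with a two-finger parallel gripper is mounted at the origin on the work surface. World frame = base frame: x ahead of the robot, y to its left, z up, the work surface at z = 0. Lengths are in m, angles in rad, forces in N, time in s.
With the tool pointing down it reaches from about 0.325 to 0.85 m from the base axis. Payload 15.5 kg.
Tool frame: the origin (TCP) lies at the centre of the arm's flange, where the gripper is bolted on; the fingertips stand 191 mm ahead of it and the grasp point (between the pads) lies 172 mm ahead of it; z points along the fingers, y is the direction in which the jaws open and shut (so a half turn about z gives the same grasp; the last joint's range is limited). The gripper opens to 91 mm and grips with 3 to 60 N. Pads are 32 mm wide; open, the fingers measure 118 mm over their backs; the gripper's body (76 mm by 178 mm) begins 60 mm behind the grasp point.
Start: joints at [-1.21, 0.494, 1.345, -0, 1.302, -0.096], TCP at [0.275, -0.561, 0.405] pointing down, gripper open.
Joint ranges: [-2.91, 2.91], [-0.82, 2.16], [0.22, 2.67], [-1.22, 4.37], [0.12, 2.79], [-3.08, 3.08]. Speed limits (rad/s): [1.89, 1.89, 2.57, 3.01, 3.01, 3.01].

INTERFACE

Orientations are given as a unit quaternion [x, y, z, w].
In Python, from bench import ctrl gives the robot as it stands.
- The arm moves only by the shell command python3 -m pendant 'ROWS' [OPENING] [FORCE]. ROWS is JSON, a list of rows, each a list of 6 numbers: the shift along the tool's x, y, z in mm, then the turn, a rotation vector about the tool's x, y, z in rad. In form: [[x, y, z, rx, ry, rz], ...]. A call has 1 to 5 rows; each row is the pose to reach, as a shift and turn from the pose commanded when the call began, along the tool's axes at that moment; what a row does not reach only later rows make up. A row lasts 1/12 s, in which the tool goes at most 41.7 mm and 7.16 degrees, less where a joint would pass 70% of its speed; a pose out of reach is approached as far as the arm can. A call with a gripper value outside its range is refused whole. OPENING is the finger opening in mm, from 0 to 91.2, set as the call begins (- or left out, the last holds). The fingers move at their own pace and stop on an object; FORCE is the grip in N (left out, the last holds). Time passes only in rows, so rows that repeat a pose let the fingers close. It gives the time, the measured TCP pose, the force and the opening at its end, in the units of the state.
- ctrl.read_state(): the state, without advancing time (a new reading comes with each control period).
- ctrl.snapshot(name): name is "side" or "top" or "wrist"; returns the picture (420x560x3 uint8, red, green, blue); there is no depth.
- ctrl.calibration(name): a dict with "intrinsics" (3x3 intrinsics, pixels), "extrinsics" (4x4, takes a point from world to camera coordinates). Camera axes: x right, y down, z forward; pixel columns grow to the right and rows downward; lengths in m; the calibration is good to about 2 mm. A picture is of the moment at which its call begins: read the wrist's pose just before it. calibration takes no time and is no camera call; for the wrist camera it gives the pose at the moment of the call.
- ctrl.finish_job(): hands the job in, once; it reports no verdict.
The state is a dict: "clock": time; "qpos": joint angles; "joint_velocities": joint speeds; "effort": joint torques, N m; "ee_pos": TCP position; "tool_rot": TCP orientation; "wrist_force": force on the tool from outside, world axes, zero at the start; "wrist_torque": the same for the moment, N m; "grip_width": finger opening in m.
Only numpy, scipy, OpenCV 4.12 (cv2) and the standard library are available. Lean on these libraries where they do the work, as an engineer would, in place of code of your own. Each camera call takes 0.05 s, during which the arm holds its last target.

## Working session

There is one attempt and no reset: what is moved stays moved. The work goes in short steps, Python scripts to look and compute and a shell command to move; the robot and the scene stay as the last step left them, time stands still between calls to the robot, and variables do not carry over. Pictures are saved under pics/ and viewed, and the job is handed in when it is done.

```bash
ls; mkdir -p pics; python3 - <<'E'
from bench import ctrl
import cv2
s=ctrl.read_state();print(s)
for n in ("side","top","wrist"):
    c=ctrl.calibration(n);print(n,c)
    cv2.imwrite(f"pics/{n}0.png",ctrl.snapshot(n)[:,:,::-1])
E
```

```text
pics
{'clock': 0.0, 'qpos': array([-1.21053664e+00,  4.94213382e-01,  1.34613083e+00, -3.51708051e-05,
        1.30250931e+00, -9.54950500e-02]), 'joint_velocities': array([ 7.07953611e-04,  1.64312388e-03,  3.26233979e-04,  9.41800971e-05,
       -2.06755711e-03, -2.53225578e-04]), 'effort': array([-4.66772635e-04, -8.78842878e+01, -3.81853938e+01,  7.08141807e-02,
        5.31533745e-02, -1.29439791e-04]), 'ee_pos': array([ 0.27503643, -0.56106768,  0.40411944]), 'tool_rot': array([ 9.74146864e-01,  2.25914784e-01, -1.00019780e-04, -6.22680014e-04]), 'wrist_force': array([ 0.40208757, -0.98745638,  0.14104806]), 'wrist_torque': array([-0.0027809 , -0.01530034,  0.03992534]), 'grip_width': 0.09115983225319486}
side {'intrinsics': array([[388.70978184,   0.        , 279.35223433],
       [  0.        , 388.70978184, 207.82275531],
       [  0.        ,   0.        ,   1.        ]]), 'extrinsics': array([[-0.7652618 , -0.64366625,  0.00825392,  0.41928466],
       [-0.35210583,  0.4078196 , -0.8424397 ,  0.24405384],
       [ 0.5388839 , -0.64759318, -0.53872741,  0.76469827],
       
[... 321 characters left out ...]
505, -0.03066341, -0.07808473,  0.56257071],
       [ 0.07818688, -0.00214472, -0.99693641,  1.31299265],
       [ 0.        ,  0.        ,  0.        ,  1.        ]])}
wrist {'intrinsics': array([[339.35878477,   0.        , 274.76705758],
       [  0.        , 339.35878477, 213.29746178],
       [  0.        ,   0.        ,   1.        ]]), 'extrinsics': array([[ 4.40637727e-01, -8.97684557e-01, -9.11369543e-04,
        -6.24909374e-01],
       [-8.71333612e-01, -4.27946835e-01,  2.40081743e-01,
        -2.75761885e-02],
       [-2.15907691e-01, -1.04994966e-01, -9.70752248e-01,
         3.89008771e-01],
       [ 0.00000000e+00,  0.00000000e+00,  0.00000000e+00,
         1.00000000e+00]])}
```

View pics/top0.png

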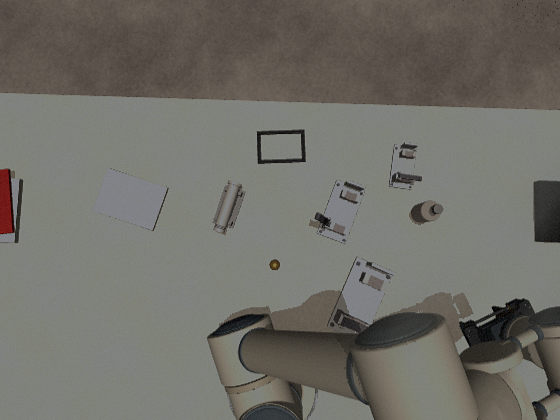

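View pics/side0.png

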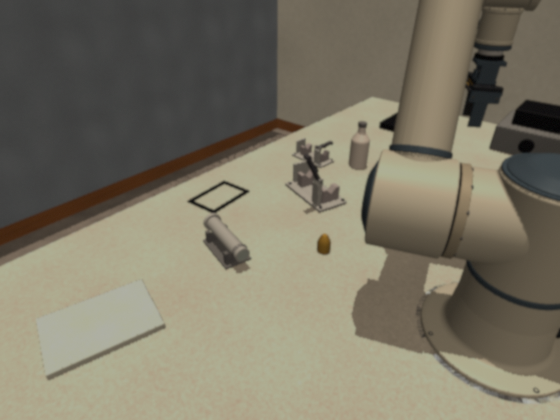

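View pics/wrist0.png

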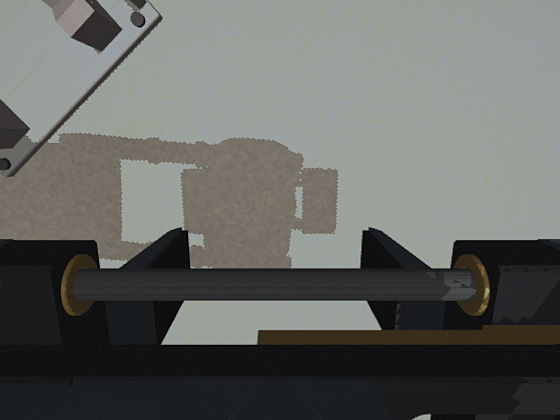

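The top view shows the tube in its rest at about (228,206). There are three fixture-like things, at (404,165), (340,212) and (362,295). I'll enlarge them and measure their sizes.

```bash
cat > h.py <<'E'
import numpy as np,cv2
from bench import ctrl
def ray(name,u,v,z,c=None):
    c=c or ctrl.calibration(name);K=c['intrinsics'];E=c['extrinsics']
    R=E[:3,:3];t=E[:3,3];o=-R.T@t
    d=R.T@np.linalg.solve(K,[u,v,1.]);return o+d*(z-o[2])/d[2]
def proj(name,P,c=None):
    c=c or ctrl.calibration(name);P=np.atleast_2d(P)
    q=P@c['extrinsics'][:3,:3].T+c['extrinsics'][:3,3];q=q@c['intrinsics'].T
    return q[:,:2]/q[:,2:]
def crop(src,dst,x0,y0,x1,y1,k):
    im=cv2.imread(src)[y0:y1,x0:x1];cv2.imwrite(dst,cv2.resize(im,None,fx=k,fy=k,interpolation=cv2.INTER_CUBIC))
E
python3 - <<'E'
from h import *
crop('pics/top0.png','pics/t_fix.png',300,130,460,250,5)
crop('pics/top0.png','pics/t_tube.png',190,160,270,250,6)
crop('pics/top0.png','pics/t_big.png',320,240,420,340,5)
E
```

```text
(no output)
```

View pics/t_fix.png

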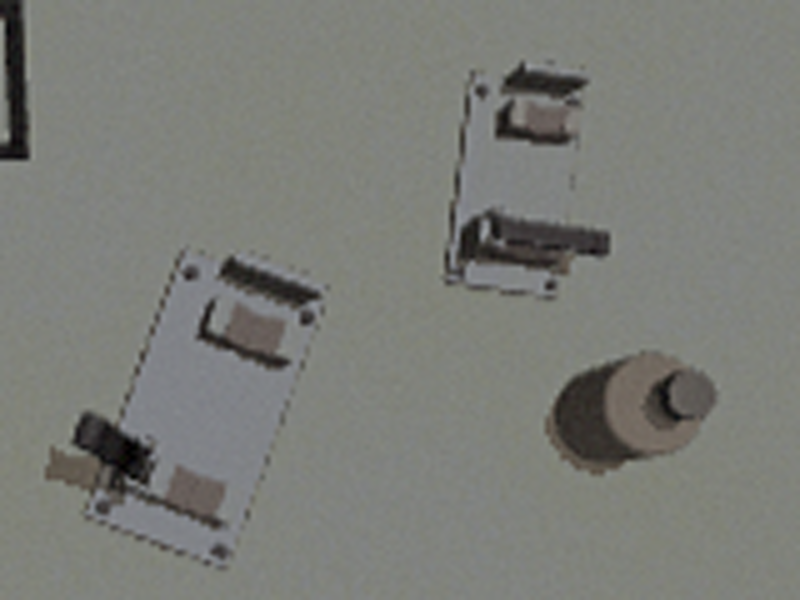

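View pics/t_tube.png

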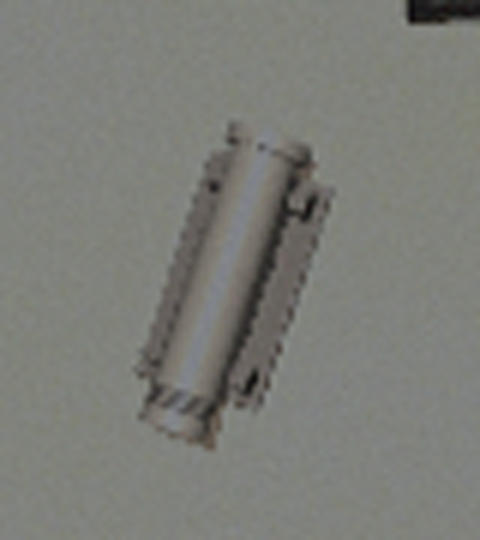

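View pics/t_big.png

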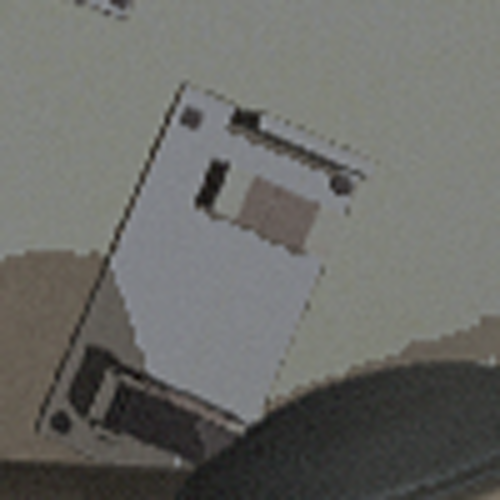

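```bash
python3 - <<'E'
from h import *
c=ctrl.calibration('top')
f=lambda x,y:(300+x/5,130+y/5)
P=[ray('top',*f(*p),.01,c)[:2] for p in [(184,248),(328,285),(228,570),(85,515)]]
P=np.array(P);print(P.round(4))
print([np.linalg.norm(P[i]-P[(i+1)%4]).round(4) for i in range(4)])
ctr=P.mean(0); d=(P[0]+P[1]-P[2]-P[3]);th=np.arctan2(d[1],d[0]);print('yaw',th)
ux=np.array([np.cos(th),np.sin(th)]);uy=np.array([-ux[1],ux[0]])
print('fix origin',ctr-.002*ux-.008*uy)
g=lambda x,y:(190+x/6,160+y/6)
a=ray('top',*g(272,135),.045,c);b=ray('top',*g(178,435),.045,c)
print('tube ends',a,b,np.linalg.norm(a-b),np.arctan2(*(a-b)[[1,0]]))
for p in [(281,147),(275,265),(428,212)]:print(ray('top',*p,.0,c))
q=[ray('top',320+x/5,240+y/5,.01,c)[:2] for x,y in [(184,85),(365,175),(40,430)]];print('big',np.linalg.norm(q[0]-q[1]),np.linalg.norm(q[0]-q[2]))
q=[ray('top',*f(x,y),.01,c)[:2] for x,y in [(475,72),(585,75),(448,280)]];print('small',np.linalg.norm(q[0]-q[1]),np.linalg.norm(q[0]-q[2]))
E
```

```text
[[ 0.6831 -0.1923]
 [ 0.6613 -0.2881]
 [ 0.4712 -0.2253]
 [ 0.5043 -0.1309]]
[np.float64(0.0982), np.float64(0.2002), np.float64(0.1001), np.float64(0.189)]
yaw -0.3247734620722337
fix origin [ 0.57554784 -0.21605903]
tube ends [0.65761555 0.13912867 0.045     ] [0.49526878 0.18273893 0.045     ] 0.1681021328370268 -0.2624290068490684
[ 0.78934675 -0.00414454  0.        ]
[0.39558571 0.00353762 0.        ]
[ 0.58559473 -0.49856812  0.        ]
big 0.13078388109243932 0.2410477607604035
small 0.0735010522662989 0.1415576685594436
```

The middle fixture measures about 98 x 195 mm at (340,212), which matches. The other two measure about 73 x 141 and 131 x 241. There is only one tube. Next I'll find the camera offset and plan the look pose.

```bash
cat >> h.py <<'E'
from scipy.spatial.transform import Rotation as Rn
def shift(target,yaw=None):
    """tool-axes shift in mm from present pose to TCP target; turn about tool z for tool x yaw"""
    s=ctrl.read_state();R=Rn.from_quat(s['tool_rot']).as_matrix()
    d=R.T@(np.array(target)-s['ee_pos'])*1000
    r=None
    if yaw is not None:
        T=np.array([[np.cos(yaw),np.sin(yaw),0],[np.sin(yaw),-np.cos(yaw),0],[0,0,-1]]).T
        r=Rn.from_matrix(R.T@T).as_rotvec().round(3)
    return d.round(1),r
E
python3 - <<'E'
from h import *
s=ctrl.read_state();R=Rn.from_quat(s['tool_rot']).as_matrix()
E=ctrl.calibration('wrist')['extrinsics'];o=-E[:3,:3].T@E[:3,3]
print('cam in tool',R.T@(o-s['ee_pos']),R.T@E[:3,:3].T)
for yaw in(-.3,2.84):
  # aim: fixture center
  print(shift([.50,-.18,.42],yaw))
E
```

```text
cam in tool [0.06691084 0.0003647  0.02053338] [[ 4.81823619e-04 -9.70728303e-01 -2.40179787e-01]
 [ 9.99999871e-01  4.29479403e-04  2.70279801e-04]
 [-1.59215981e-04 -2.40179886e-01  9.70728385e-01]]
(array([ 369.7, -243.2,  -15.5]), array([-0.001,  0.   ,  0.756]))
(array([ 369.7, -243.2,  -15.5]), array([-0.000e+00, -1.000e-03, -2.384e+00]))
```

```bash
python3 -c "
from h import *
print(shift([.48,-.184,.5],-.325))"
python3 -m pendant '[[60,-30,-20,0,0,0.12],[105,-62,-35,0,0,0.24],[150,-94,-50,0,0,0.36],[190,-128,-65,0,0,0.48],[230,-160,-80,0,0,0.6]]'
python3 -c "
from h import *
print(shift([.48,-.184,.5],-.325))"
```

```text
(array([ 350. , -248.5,  -95.5]), array([-0.001,  0.   ,  0.781]))
clock: 0.57
ee_pos: [0.3738, -0.3923, 0.4603]
tool_rot: [0.998, -0.07, -0.0, -0.0]
wrist_force: [1.4, -0.7, 0.0]
grip_width: 0.0913
(array([  76.1, -221.1,  -39.7]), array([-0.   ,  0.   ,  0.185]))
```

```bash
python3 -m pendant '[[65,-170,-30,0,0,0.17],[65,-170,-30,0,0,0.17],[65,-170,-30,0,0,0.17],[65,-170,-30,0,0,0.17],[65,-170,-30,0,0,0.17]]'
python3 -m pendant '[[0,0,0,0,0,0],[0,0,0,0,0,0]]'
python3 - <<'E'
from h import *
print(shift([.48,-.184,.5],-.325))
import pickle
c=ctrl.calibration('wrist');cv2.imwrite('pics/w1.png',ctrl.snapshot('wrist')[:,:,::-1]);pickle.dump(c,open('c1.pkl','wb'))
E
```

```text
clock: 0.98
ee_pos: [0.4615, -0.231, 0.4907]
tool_rot: [0.989, -0.151, 0.0, -0.0]
wrist_force: [0.0, 0.1, 0.0]
grip_width: 0.0909
clock: 1.15
ee_pos: [0.4608, -0.2334, 0.4901]
tool_rot: [0.989, -0.15, 0.0, 0.0]
wrist_force: [-0.5, -1.5, -0.7]
grip_width: 0.0914
(array([  3.7, -52.8,  -9.9]), array([ 0.   , -0.   ,  0.023]))
```

View pics/w1.png

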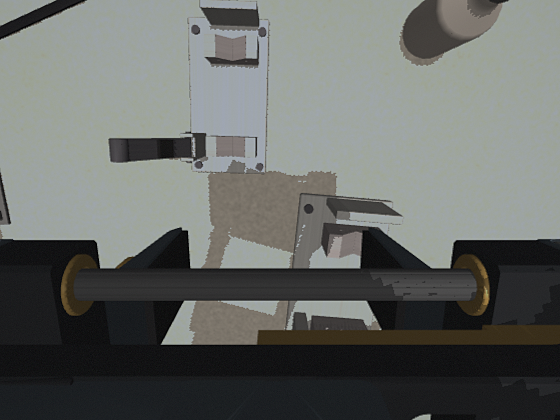

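The wrist view shows the middle fixture at (230,95), with its clamp arm swung out to the left (+y) and its end plate at the top (+x). The big look-alike is at (340,260). I'll crop the fixture and check it.

```bash
python3 -c "
from h import *
crop('pics/w1.png','pics/w1c.png',100,0,280,190,4)
crop('pics/w1.png','pics/w1d.png',180,0,280,90,7)"
```

```text
(no output)
```

View pics/w1c.png

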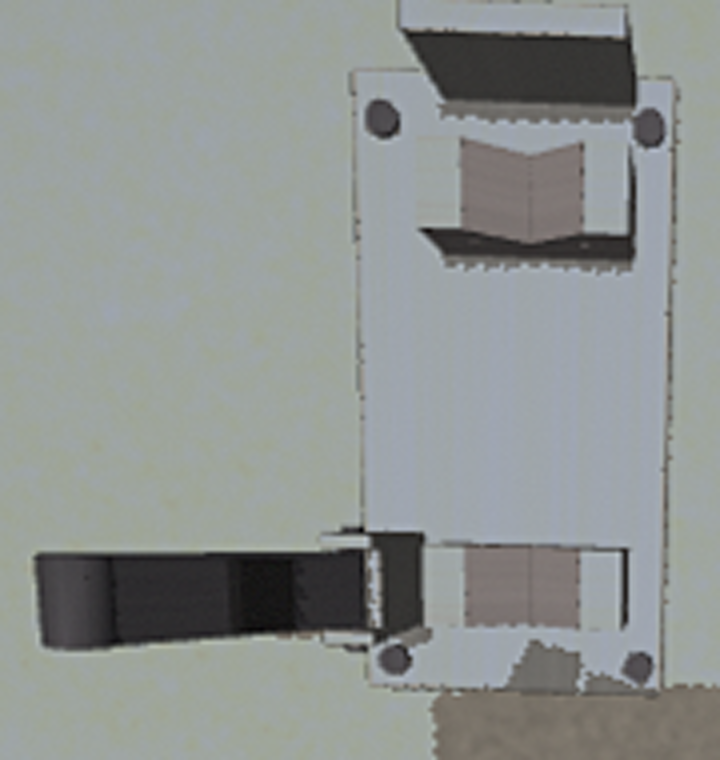

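```bash
cat > fit.py <<'E'
from h import *
import pickle
from scipy.optimize import least_squares
c=pickle.load(open('c1.pkl','rb'))
D=[((97,58,10),(352,72)),((97,-42,10),(675,80)),((-93,-42,10),(658,690)),((-93,58,10),(370,685)),((44,0,34.5),(530,243)),((68,0,34.5),(530,155)),((-44,0,34.5),(531,547)),((-68,0,34.5),(531,626)),
((68,17.5,52),(460,138)),((68,-17.5,52),(583,143)),((44,17.5,52),(460,229)),((44,-17.5,52),(584,231)),((-44,17.5,52),(466,547)),((-68,17.5,52),(466,626)),((-44,-17.5,52),(579,549)),((-68,-17.5,52),(579,628)),((88,30,72),(403,28)),((88,-30,72),(627,35))]
P=np.array([d[0] for d in D])/1000;U=np.array([(100+d[1][0]/4,d[1][1]/4) for d in D])
def W(p):
    ct,st=np.cos(p[2]),np.sin(p[2]);return np.c_[p[0]+ct*P[:,0]-st*P[:,1],p[1]+st*P[:,0]+ct*P[:,1],P[:,2]+(p[3] if len(p)>3 else 0)]
f=lambda p:(proj('wrist',W(p),c)-U).ravel()
for p0 in([.5755,-.216,-.32],[.5755,-.216,-.32,0]):
    r=least_squares(f,p0,loss='soft_l1');print(r.x,np.sqrt((r.fun**2).mean()));print(r.fun.reshape(-1,2).round(1).tolist())
E
python3 fit.py
```

```text
[ 0.57378922 -0.2152908  -0.33129809] 0.6361900780240195
[[-0.7, -1.7], [0.6, -1.0], [1.1, 1.7], [-0.7, 0.7], [0.0, -0.0], [0.0, -0.1], [-0.3, -0.1], [-0.3, -0.5], [0.0, -0.4], [0.5, -0.6], [0.3, -0.0], [0.0, 0.5], [-0.4, -0.3], [-0.1, 0.2], [0.6, 0.1], [0.4, 0.5], [-1.1, 0.6], [0.0, 0.8]]
[ 0.57420049 -0.21508414 -0.33119508 -0.00267993] 0.5690960630397224
[[-0.4, -1.3], [0.3, -0.6], [1.0, 1.2], [-0.5, 0.3], [-0.0, 0.1], [-0.0, 0.2], [-0.3, -0.5], [-0.3, -0.9], [0.1, -0.1], [0.4, -0.3], [0.4, 0.1], [-0.1, 0.6], [-0.3, -0.6], [-0.0, -0.3], [0.5, -0.2], [0.3, 0.1], [-0.9, 1.1], [-0.1, 1.3]]
```

Fixture fit: origin (0.574, -0.215), yaw -0.331, rms 0.6 px, with all dimensions matching. Now I'll look at the tube.

```bash
python3 -c "
from h import *
print(shift([.48,.187,.45],-.262))"
python3 -m pendant '[[-20,-40,0,0,0,0],[-40,-80,0,0,0,0],[-60,-120,0,0,0,-0.02],[-80,-160,0,0,0,-0.04],[-95,-200,10,0,0,-0.04]]'
python3 -c "
from h import *
print(shift([.48,.187,.45],-.262))"
```

```text
(array([-107. , -407.9,   39.8]), array([ 0.   ,  0.   , -0.041]))
clock: 1.62
ee_pos: [0.4298, -0.0285, 0.4831]
tool_rot: [0.991, -0.132, 0.001, 0.0]
wrist_force: [2.6, -0.5, 1.1]
grip_width: 0.091
(array([  -8.1, -221.2,   33.1]), array([ 0.   , -0.001, -0.003]))
```

```bash
python3 -m pendant '[[-10,-40,10,0,0,0],[-10,-80,20,0,0,0],[-10,-120,28,0,0,0],[-10,-160,28,0,0,0],[-10,-195,28,0,0,0]]'
python3 -m pendant '[[0,0,0,0,0,0],[0,0,0,0,0,0]]'
python3 - <<'E'
from h import *
import pickle
c=ctrl.calibration('wrist');cv2.imwrite('pics/w2.png',ctrl.snapshot('wrist')[:,:,::-1]);pickle.dump(c,open('c2.pkl','wb'))
u=proj('wrist',[[.576,.161,.045]],c)[0];print(u)
x,y=int(u[0]),int(u[1]);y0=max(0,y-110)
crop('pics/w2.png','pics/w2c.png',x-80,y0,x+80,y0+200,4); crop('pics/w2.png','pics/w2c3.png',x-90,y0,x+90,y0+200,3);print(x-90,y0)
E
```

```text
clock: 2.03
ee_pos: [0.4725, 0.1632, 0.4537]
tool_rot: [0.991, -0.132, -0.001, 0.0]
wrist_force: [1.5, -0.1, 0.3]
grip_width: 0.0911
clock: 2.2
ee_pos: [0.4726, 0.1623, 0.4539]
tool_rot: [0.991, -0.131, -0.0, 0.0]
wrist_force: [-0.8, -0.8, 0.3]
grip_width: 0.0911
[250.43394386  97.83779675]
160 0
```

View pics/w2.png

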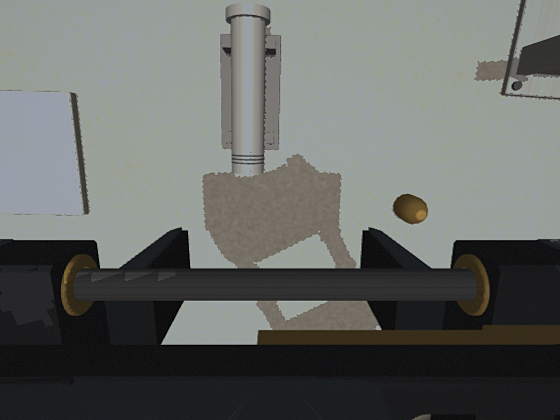

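View pics/w2c3.png

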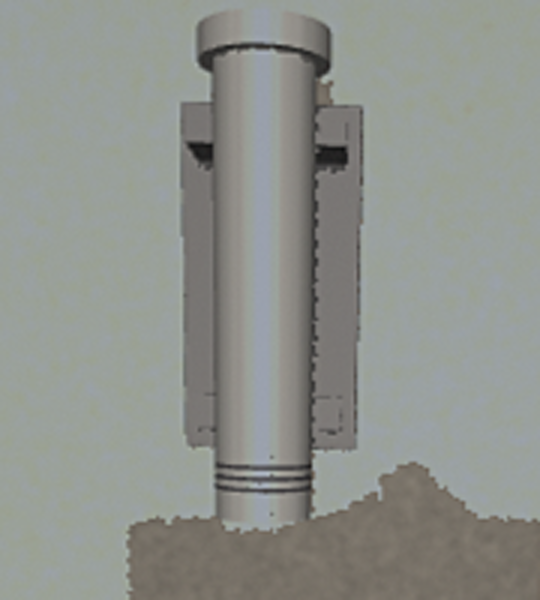

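```bash
python3 - <<'E'
from h import *
import pickle
c=pickle.load(open('c2.pkl','rb'))
g=lambda x,y:(160+x/3,y/3)
A=ray('wrist',*g(264,60),.045,c);B=ray('wrist',*g(263.5,515),.045,c)
yaw=np.arctan2(*(A-B)[[1,0]]);u=np.array([np.cos(yaw),np.sin(yaw)]);print('yaw',yaw)
for n,p,z,off in [('far',(264,9),.068,.083),('collar rear',(264,47),.063,.073),('near',(263.5,525),.063,-.083)]:
    q=ray('wrist',*g(*p),z,c)[:2];print(n,q,'->origin',q-off*u)
# rest base corners z=.006
for p in [(181,103),(362,105),(357,448),(187,446)]:print(ray('wrist',*g(*p),.006,c))
s=ctrl.read_state();print(s['ee_pos'])
E
```

```text
yaw -0.2825776162068802
far [0.65757664 0.13837146] ->origin [0.57786843 0.16151451]
collar rear [0.64854614 0.14137367] ->origin [0.57844133 0.1617284 ]
near [0.49788247 0.1851094 ] ->origin [0.57759068 0.16196635]
[0.6553616  0.17689777 0.006     ]
[0.63675709 0.11023538 0.006     ]
[0.51241387 0.14520991 0.006     ]
[0.53140793 0.21278035 0.006     ]
[0.47228401 0.16134099 0.45396868]
```

The wrist view shows the collar at the far end, (247,12). The near end is marked by grooves at (247,160). The tube origin is about (0.578, 0.162), yaw -0.282. I'll grasp 8 mm toward the collar.

```bash
python3 -c "
from h import *
print(shift([.5857,.1595,.28],-.2826))"
python3 -m pendant '[[30,-10,30,0,0,0],[60,-20,60,0,0,0.01],[80,-28,90,0,0,0.02],[100,-28,125,0,0,0.02],[109,-28,150,0,0,0.02]]'
python3 -m pendant '[[0,0,0,0,0,0],[0,0,0,0,0,0],[0,0,0,0,0,0]]'
python3 -c "
from h import *
print(shift([.5857,.1595,.28],-.2826))
cv2.imwrite('pics/w3.png',ctrl.snapshot('wrist')[:,:,::-1])"
```

```text
(array([110.1, -28. , 173.9]), array([0.001, 0.001, 0.018]))
clock: 2.67
ee_pos: [0.5863, 0.1578, 0.3016]
tool_rot: [0.99, -0.143, -0.0, 0.0]
wrist_force: [-0.8, 0.3, -0.4]
grip_width: 0.0914
clock: 2.92
ee_pos: [0.5844, 0.1595, 0.306]
tool_rot: [0.99, -0.142, 0.0, -0.0]
wrist_force: [-0.1, 0.8, 0.7]
grip_width: 0.0914
(array([ 1.2, -0.3, 26. ]), array([-0.   , -0.001, -0.003]))
```

View pics/w3.png

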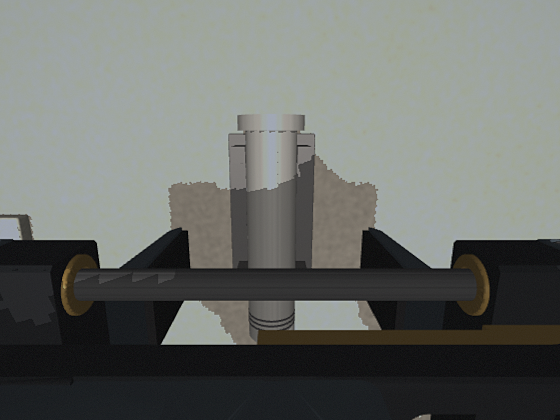

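```bash
python3 - <<'E'
from h import *
c=ctrl.calibration('wrist')
P=np.array([.578,.1617]);u=np.array([.9603,-.279])
for a in(-.07,0,.05):print(proj('wrist',[[*(P+a*u),.045]],c))
crop('pics/w3.png','pics/w3c.png',190,100,350,260,4)
E
```

```text
[[274.61260436 317.48176337]]
[[274.43279153 232.74575361]]
[[274.28905759 165.01176091]]
```

View pics/w3c.png

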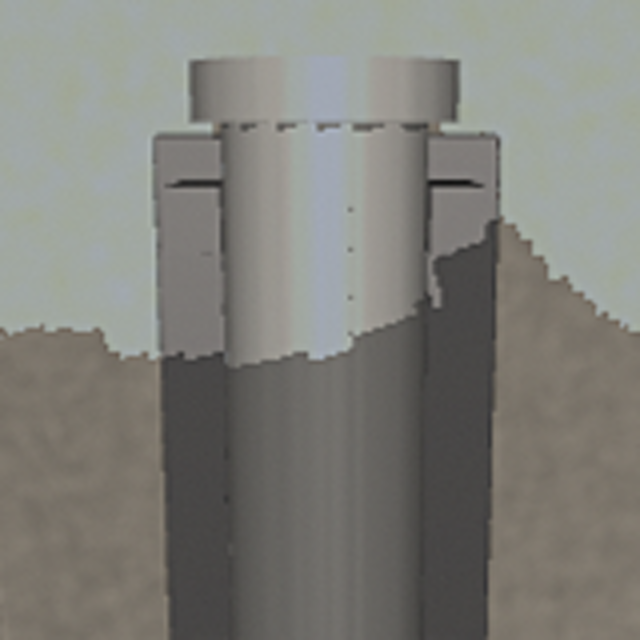

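```bash
python3 -m pendant '[[1,-2,26,0,0,0],[1,-2,50,0,0,0],[1,-2,50,0,0,0],[1,-2,50,0,0,0]]'
python3 -c "
from h import *
s=ctrl.read_state();print(s['ee_pos'],s['wrist_force'])
cv2.imwrite('pics/w4.png',ctrl.snapshot('wrist')[:,:,::-1])
cv2.imwrite('pics/s4.png',ctrl.snapshot('side')[:,:,::-1]);crop('pics/s4.png','pics/s4c.png',150,160,310,280,5)"
```

```text
clock: 3.3
ee_pos: [0.5857, 0.1621, 0.2557]
tool_rot: [0.99, -0.142, -0.0, 0.0]
wrist_force: [0.5, -0.7, 1.3]
grip_width: 0.0912
[0.58574419 0.16213633 0.25566584] [ 0.45348108 -0.7192203   1.25771759]
```

View pics/w4.png

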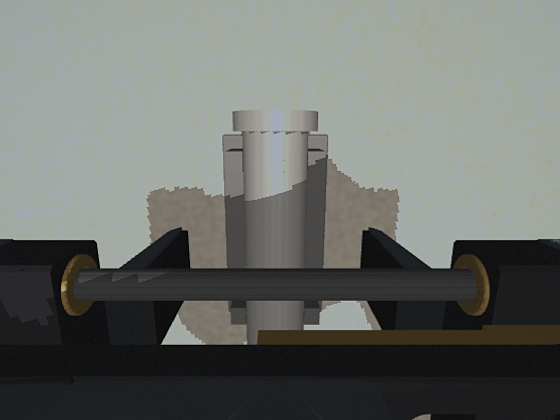

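View pics/s4c.png

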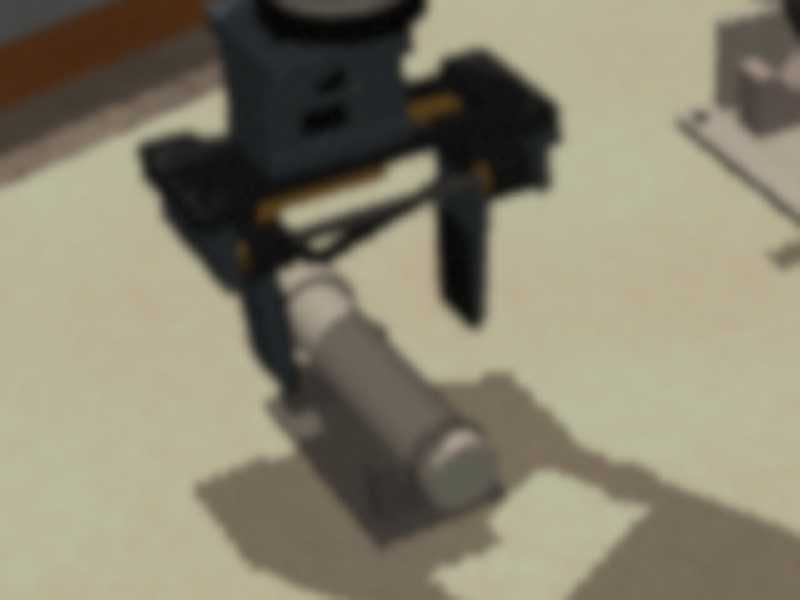

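The tube centre is now at column 275.5 and the finger midline is at 275, so it is centred. Lower 39 mm.

```bash
python3 -m pendant '[[0,0,20,0,0,0],[0,0,39,0,0,0],[0,0,39,0,0,0],[0,0,39,0,0,0]]'
python3 -m pendant '[[0,0,0,0,0,0],[0,0,0,0,0,0],[0,0,0,0,0,0],[0,0,0,0,0,0],[0,0,0,0,0,0]]' 30 20
```

```text
clock: 3.73
ee_pos: [0.5862, 0.1622, 0.2165]
tool_rot: [0.99, -0.142, 0.0, -0.0]
wrist_force: [0.5, 0.3, 0.7]
grip_width: 0.0911
clock: 4.15
ee_pos: [0.5862, 0.1622, 0.216]
tool_rot: [0.99, -0.142, 0.0, -0.0]
wrist_force: [0.3, -0.0, -0.9]
grip_width: 0.0606
```

```bash
python3 -m pendant '[[0,0,0,0,0,0],[0,0,0,0,0,0],[0,0,0,0,0,0],[0,0,0,0,0,0],[0,0,0,0,0,0]]'
python3 -m pendant '[[0,0,0,0,0,0],[0,0,0,0,0,0],[0,0,0,0,0,0],[0,0,0,0,0,0]]' 30 40
```

```text
clock: 4.57
ee_pos: [0.5861, 0.1622, 0.2155]
tool_rot: [0.99, -0.142, -0.0, 0.0]
wrist_force: [-0.5, 0.0, -0.5]
grip_width: 0.0357
clock: 4.9
ee_pos: [0.586, 0.1622, 0.2155]
tool_rot: [0.99, -0.142, -0.0, 0.0]
wrist_force: [-0.3, 0.2, 0.6]
grip_width: 0.0354
```

Gripped at 35.5 mm with low forces. Now lift.

```bash
python3 -m pendant '[[0,0,-5,0,0,0],[0,0,-20,0,0,0],[0,0,-50,0,0,0],[0,0,-90,0,0,0],[0,0,-130,0,0,0]]'
python3 -m pendant '[[0,0,-40,0,0,0],[0,0,-60,0,0,0],[0,0,-60,0,0,0],[0,0,-60,0,0,0]]'
python3 - <<'E'
from h import *
s=ctrl.read_state();print(s['ee_pos'],s['wrist_force'],s['wrist_torque'])
cv2.imwrite('pics/w5.png',ctrl.snapshot('wrist')[:,:,::-1])
# target: grasp point = seat + .008 ux
u=np.array([np.cos(-.331),np.sin(-.331)]);F=np.array([.574,-.215]);print(F+.008*u, shift([*(F+.008*u),.4],-.331))
crop('pics/w5.png','pics/w5c.png',190,60,350,220,4)
E
```

```text
clock: 5.32
ee_pos: [0.5855, 0.162, 0.3465]
tool_rot: [0.99, -0.142, -0.001, 0.0]
wrist_force: [1.1, 0.4, -3.1]
grip_width: 0.0355
clock: 5.65
ee_pos: [0.5859, 0.1621, 0.4064]
tool_rot: [0.99, -0.142, 0.001, -0.0]
wrist_force: [-0.8, 0.5, -3.8]
grip_width: 0.0354
[0.58592397 0.16212015 0.4064239 ] [-0.83579223  0.48013854 -3.77561182] [ 0.0969915   0.01442816 -0.05076044]
[ 0.58156574 -0.21759991] (array([102.6, 365.6,   4.9]), array([0.   , 0.001, 0.047]))
```

View pics/w5.png

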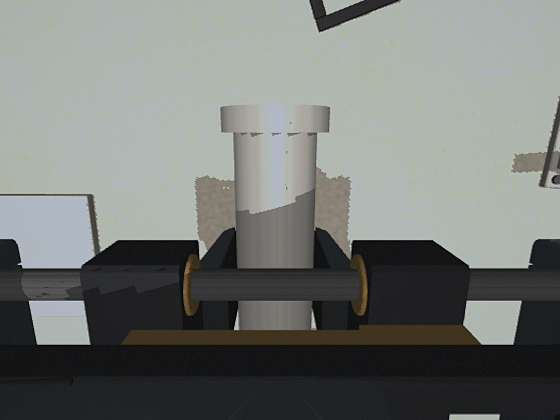

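```bash
python3 - <<'E'
from h import *
c=ctrl.calibration('wrist');s=ctrl.read_state();R=Rn.from_quat(s['tool_rot']).as_matrix()
for n,v,zt in (('collar rear',133,.1705-.018),('collar far',105.5,.1705-.023)):
    p=ray('wrist',275,v,s['ee_pos'][2]-zt,c); print(n,R.T@(p-s['ee_pos']))
E
python3 -m pendant '[[10,40,0,0,0,0.01],[20,80,0,0,0,0.02],[32,119,0,0,0,0.03],[44,158,0,0,0,0.04],[55,197,0,0,0,0.047]]'
python3 -m pendant '[[10,35,0,0,0,0],[20,70,0,0,0,0],[30,105,0,0,0,0],[35,135,0,0,0,0],[39,160,0,0,0,0]]'
python3 -m pendant '[[0,0,0,0,0,0],[0,0,0,0,0,0],[0,0,0,0,0,0]]'
python3 -c "
from h import *
print(shift([.58157,-.2176,.4],-.331))"
```

```text
collar rear [0.06591484 0.00054415 0.15244439]
collar far [0.07552482 0.00053109 0.14743623]
clock: 6.12
ee_pos: [0.5829, -0.0441, 0.4034]
tool_rot: [0.986, -0.165, -0.002, 0.0]
wrist_force: [0.9, -0.5, -4.2]
grip_width: 0.0355
clock: 6.53
ee_pos: [0.5676, -0.2086, 0.4032]
tool_rot: [0.986, -0.165, -0.002, -0.0]
wrist_force: [0.9, -0.7, -4.6]
grip_width: 0.0353
clock: 6.78
ee_pos: [0.5682, -0.206, 0.4039]
tool_rot: [0.986, -0.165, -0.001, -0.001]
wrist_force: [-0.7, 0.8, -2.7]
grip_width: 0.0354
(array([16.4,  6.6,  3.9]), array([-0.001,  0.003, -0.001]))
```

```bash
python3 -m pendant '[[16,6,4,0,0,0],[16,6,40,0,0,0],[16,6,60,0,0,0],[16,6,60,0,0,0],[16,6,60,0,0,0]]'
python3 - <<'E'
from h import *
print(shift([.5809,-.2174,.35],-.331))
cv2.imwrite('pics/w6.png',ctrl.snapshot('wrist')[:,:,::-1])
crop('pics/w6.png','pics/w6c.png',160,80,380,240,3.6)
import pickle
c=ctrl.calibration('wrist');pickle.dump(c,open('c6.pkl','wb'))
cv2.imwrite('pics/s6.png',ctrl.snapshot('side')[:,:,::-1]);crop('pics/s6.png','pics/s6c.png',250,90,390,230,5)
E
```

```text
clock: 7.2
ee_pos: [0.5816, -0.2161, 0.3446]
tool_rot: [0.986, -0.164, -0.001, -0.0]
wrist_force: [0.9, 0.0, -1.8]
grip_width: 0.0353
(array([-0.3,  1.4, -5.4]), array([-0.   ,  0.003,  0.001]))
```

View pics/w6c.png

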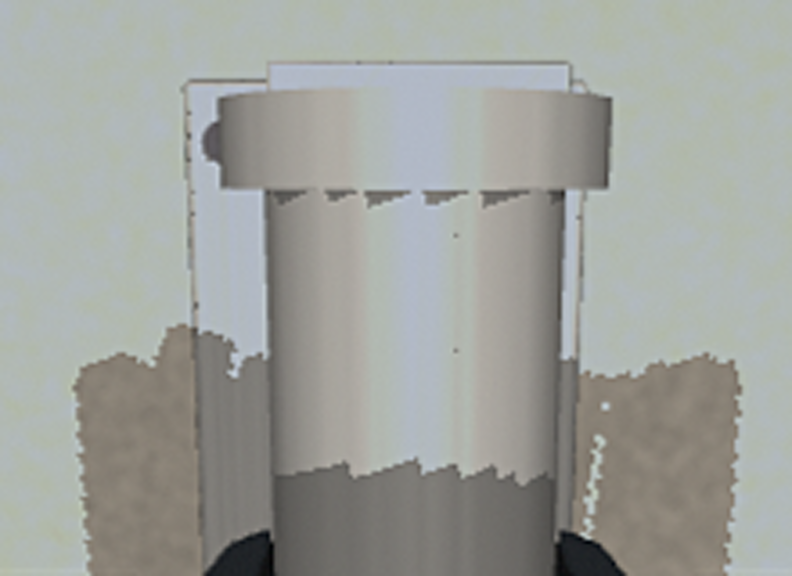

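View pics/s6c.png

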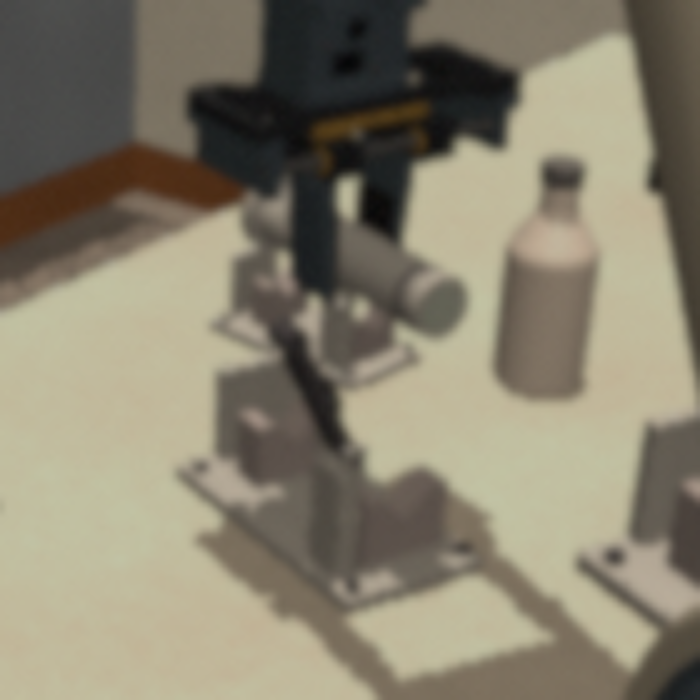

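```bash
python3 - <<'E'
from h import *
import pickle
c=pickle.load(open('c6.pkl','rb'));s=ctrl.read_state();R=Rn.from_quat(s['tool_rot']).as_matrix()
p=ray('wrist',276.7,80+62/3.6,.072,c);print('plate far edge tool',R.T@(p-s['ee_pos']))
for y in(82,):
  for x in (185,585):
    p=ray('wrist',160+x/3.6,80+y/3.6,.01,c);print(R.T@(p-s['ee_pos']))
a=ray('wrist',160+187/3.6,80+100/3.6,.01,c);b=ray('wrist',160+200/3.6,80+500/3.6,.01,c);d=R.T@(a-b);print('base left edge vs tool x',d[1]/d[0])
z=s['ee_pos'][2]-.1705
a=[ray('wrist',160+x/3.6,80+y/3.6,z,c) for x,y in((416,200),(414.5,550))];d=R.T@(a[0]-a[1]);print('tube vs tool x',d[1]/d[0])
p=ray('wrist',276,80+188/3.6,z+.018,c);print('collar rear',R.T@(p-s['ee_pos']))
print(s['ee_pos'])
E
```

```text
plate far edge tool [0.08877046 0.00161026 0.27487088]
[ 0.08937761 -0.05590112  0.33686616]
[0.08945255 0.04256447 0.33687579]
base left edge vs tool x 0.009757682284791389
tube vs tool x 0.0031095219706839647
collar rear [0.06576437 0.00067613 0.15258671]
[ 0.58211793 -0.21675037  0.34675371]
```

```bash
python3 -m pendant '[[0,1,-2,0,0,0],[0,1,35,0,0,0],[0,1,70,0,0,0],[0,1,75,0,0,0],[0,1,75,0,0,0]]'
python3 - <<'E'
from h import *
print(shift([.5809,-.2174,.27],-.331))
cv2.imwrite('pics/w7.png',ctrl.snapshot('wrist')[:,:,::-1])
crop('pics/w7.png','pics/w7c.png',160,60,380,240,3.6)
cv2.imwrite('pics/s7.png',ctrl.snapshot('side')[:,:,::-1]);crop('pics/s7.png','pics/s7c.png',250,90,390,230,5)
E
```

```text
clock: 7.72
ee_pos: [0.581, -0.218, 0.2699]
tool_rot: [0.986, -0.165, -0.001, -0.0]
wrist_force: [0.4, -0.4, -3.3]
grip_width: 0.0352
(array([-0.3, -0.5, -0.1]), array([-0.   ,  0.003, -0.   ]))
```

View pics/w7c.png

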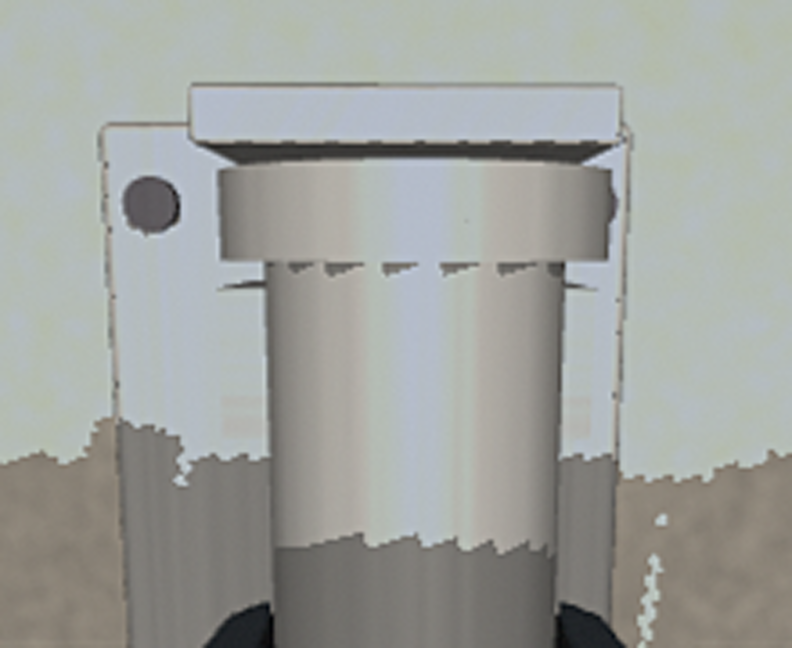

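View pics/s7c.png

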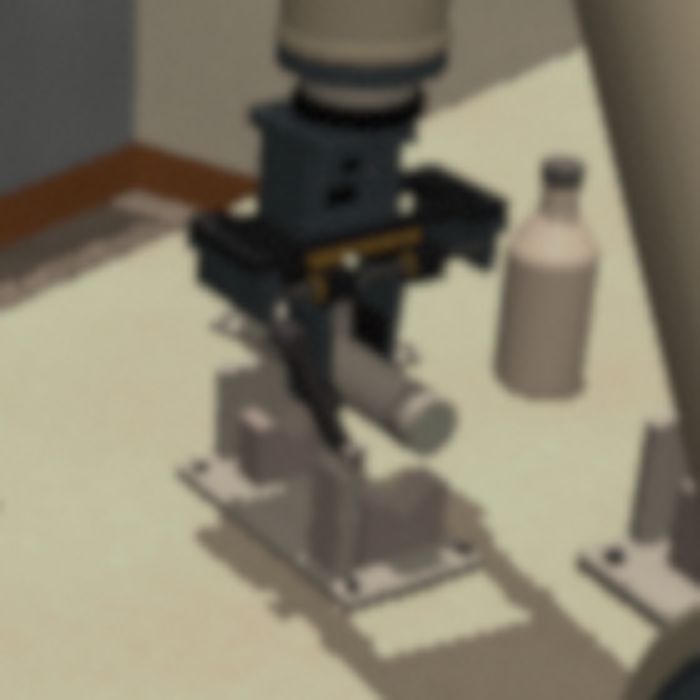

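```bash
python3 - <<'E'
from h import *
c=ctrl.calibration('wrist');s=ctrl.read_state();R=Rn.from_quat(s['tool_rot']).as_matrix()
f=lambda x,y:(160+x/3.6,60+y/3.6)
t=lambda x,y,z:(R.T@(ray('wrist',*f(x,y),z,c)-s['ee_pos'])).round(4)
print('plate far',t(190,85,.072),t(622,85,.072),'base',t(102,123,.01),t(632,128,.01),'vblock',t(220,286,.052),t(597,286,.052))
z=s['ee_pos'][2]-.1705
print('collar rear',t(416,262,z+.018),'tube',t(416,300,z),t(414.5,600,z))
a,b=t(105,200,.01),t(127,620,.01);print('base slope',(a-b)[1]/(a-b)[0])
a,b=t(630,200,.01),t(613,600,.01);print('base slope',(a-b)[1]/(a-b)[0])
E
```

```text
plate far [ 0.0895 -0.0305  0.2007] [0.0895 0.0295 0.2007] base [ 0.0904 -0.058   0.2627] [0.0895 0.0417 0.2627] vblock [ 0.0616 -0.0304  0.2207] [0.0617 0.0299 0.2207]
collar rear [0.066  0.0008 0.1526] tube [0.0614 0.0008 0.1706] [0.0238 0.0007 0.1706]
base slope 0.004784688995215282
base slope 0.0025220680958385725
```

X and yaw agree with the seat. The tube sits 1 mm too far in tool y, so I'll shift -1 and lower in two stages.

```bash
python3 -m pendant '[[0,-1,2,0,0,0],[0,-1,12,0,0,0],[0,-1,22,0,0,0],[0,-1,30,0,0,0],[0,-1,30,0,0,0]]'
python3 - <<'E'
from h import *
s=ctrl.read_state();print(s['wrist_force'],s['wrist_torque'],shift([.5809,-.2174,.2305],-.331))
cv2.imwrite('pics/w8.png',ctrl.snapshot('wrist')[:,:,::-1])
crop('pics/w8.png','pics/w8c.png',160,60,380,240,3.6)
E
```

```text
clock: 8.23
ee_pos: [0.5811, -0.2169, 0.2385]
tool_rot: [0.986, -0.165, -0.001, -0.0]
wrist_force: [0.1, -0.3, -2.8]
grip_width: 0.0354
[ 0.10472582 -0.32428051 -2.79929091] [0.04150117 0.08461571 0.01459537] (array([0. , 0.5, 8. ]), array([-0.   ,  0.003, -0.   ]))
```

View pics/w8c.png

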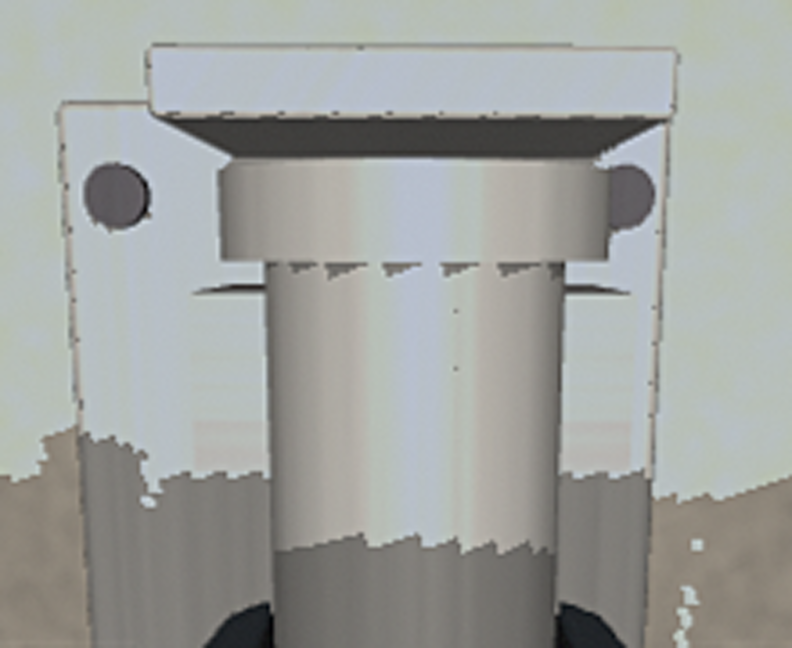

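Aligned: the plate centre is at column 413.5, the V-block at 412.5 and the tube at 416 in the crop. I'll lower gently onto contact.

```bash
python3 -m pendant '[[0,0,2,0,0,0],[0,0,4,0,0,0],[0,0,5,0,0,0],[0,0,6,0,0,0],[0,0,6,0,0,0]]'
python3 -m pendant '[[0,0,0.5,0,0,0],[0,0,1,0,0,0],[0,0,1,0,0,0]]'
```

```text
clock: 8.7
ee_pos: [0.5816, -0.2172, 0.2345]
tool_rot: [0.986, -0.165, 0.0, -0.0]
wrist_force: [0.1, 0.5, -3.2]
grip_width: 0.0352
clock: 8.95
ee_pos: [0.5816, -0.2172, 0.2335]
tool_rot: [0.986, -0.165, 0.0, 0.0]
wrist_force: [0.6, 0.0, -2.7]
grip_width: 0.0353
```

```bash
python3 -m pendant '[[0,0,0.5,0,0,0],[0,0,1,0,0,0],[0,0,1,0,0,0]]'
python3 -m pendant '[[0,0,0.5,0,0,0],[0,0,1,0,0,0],[0,0,1,0,0,0]]'
```

```text
clock: 9.2
ee_pos: [0.5816, -0.2172, 0.2325]
tool_rot: [0.986, -0.165, -0.0, -0.0]
wrist_force: [-0.2, -0.2, -3.6]
grip_width: 0.0354
clock: 9.45
ee_pos: [0.5816, -0.2172, 0.2314]
tool_rot: [0.986, -0.165, -0.0, -0.0]
wrist_force: [0.9, -0.4, -4.2]
grip_width: 0.035
```

```bash
python3 -m pendant '[[0,0,0.5,0,0,0],[0,0,1,0,0,0],[0,0,1,0,0,0]]'
```

```text
clock: 9.7
ee_pos: [0.5817, -0.2171, 0.2308]
tool_rot: [0.986, -0.165, 0.0, -0.0]
wrist_force: [-0.6, 1.6, 2.1]
grip_width: 0.0352
```

```bash
python3 -m pendant '[[0,0,0.3,0,0,0],[0,0,0.6,0,0,0],[0,0,0.6,0,0,0]]'
python3 -m pendant '[[0,0,0,0,0,0],[0,0,0,0,0,0],[0,0,0,0,0,0]]' - 8
python3 -m pendant '[[0,0,0,0,0,0],[0,0,0,0,0,0],[0,0,0,0,0,0],[0,0,0,0,0,0],[0,0,0,0,0,0]]' 50
```

```text
clock: 9.95
ee_pos: [0.5818, -0.217, 0.2306]
tool_rot: [0.986, -0.165, 0.0, -0.0]
wrist_force: [-1.7, 4.9, 9.3]
grip_width: 0.0356
clock: 10.2
ee_pos: [0.5818, -0.217, 0.2304]
tool_rot: [0.986, -0.165, 0.0, -0.0]
wrist_force: [-0.0, 5.1, 5.5]
grip_width: 0.0357
clock: 10.62
ee_pos: [0.5816, -0.2173, 0.2299]
tool_rot: [0.986, -0.165, -0.0, 0.0]
wrist_force: [0.4, 0.2, -0.5]
grip_width: 0.0501
```

```bash
python3 -m pendant '[[0,0,0,0,0,0],[0,0,0,0,0,0],[0,0,0,0,0,0],[0,0,0,0,0,0]]' 75
python3 -m pendant '[[0,0,-10,0,0,0],[0,0,-30,0,0,0],[0,0,-70,0,0,0],[0,0,-110,0,0,0],[0,0,-150,0,0,0]]'
python3 -m pendant '[[-20,0,-40,0,0,0],[-60,0,-70,0,0,0],[-100,0,-100,0,0,0],[-100,0,-100,0,0,0],[-100,0,-100,0,0,0]]'
python3 - <<'E'
from h import *
import pickle
c=ctrl.calibration('wrist');pickle.dump(c,open('c9.pkl','wb'))
cv2.imwrite('pics/w9.png',ctrl.snapshot('wrist')[:,:,::-1])
crop('pics/w9.png','pics/w9c.png',140,0,340,180,4)
cv2.imwrite('pics/s9.png',ctrl.snapshot('side')[:,:,::-1]);crop('pics/s9.png','pics/s9c.png',250,90,390,230,5)
E
```

```text
clock: 10.95
ee_pos: [0.5817, -0.2172, 0.2299]
tool_rot: [0.986, -0.165, 0.0, -0.0]
wrist_force: [-0.9, -0.1, 0.1]
grip_width: 0.0731
clock: 11.37
ee_pos: [0.5812, -0.217, 0.3823]
tool_rot: [0.986, -0.165, -0.0, -0.0]
wrist_force: [1.6, 0.1, 0.1]
grip_width: 0.0749
clock: 11.78
ee_pos: [0.4845, -0.1836, 0.484]
tool_rot: [0.986, -0.165, 0.002, 0.001]
wrist_force: [0.5, -1.0, 0.1]
grip_width: 0.0754
```

View pics/w9.png

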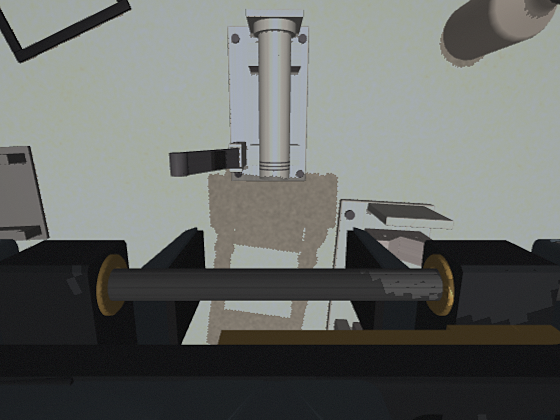

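View pics/s9c.png

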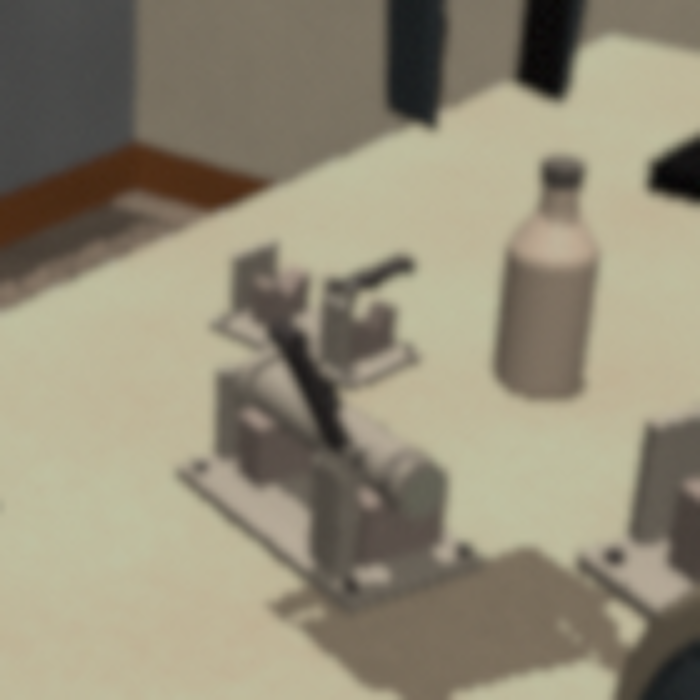

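```bash
python3 - <<'E'
from h import *
import pickle
crop('pics/w9.png','pics/w9c.png',140,0,340,190,4)
s=ctrl.read_state();c=ctrl.calibration('wrist')
F=np.array([.5751,-.2149]);a=-.331;u=np.array([np.cos(a),np.sin(a)]);v=np.array([-u[1],u[0]])
def fx(x,y,z):return np.r_[F+x*u+y*v,z]
for th in(1.9,2.0,2.1,2.2):
    print(th,proj('wrist',[fx(-.056,.042-.098*np.cos(th),.087+.098*np.sin(th))],c).round(0))
print('tube ends',proj('wrist',[fx(-.083,0,.078),fx(.083,0,.083)],c))
print(shift(fx(-.056,.135,.319),-.331))
E
```

```text
1.9 [[185. 167.]]
2.0 [[175. 167.]]
2.1 [[166. 166.]]
2.2 [[159. 166.]]
tube ends [[274.07514153 181.76058318]
 [274.01143606  18.34366862]]
(array([  37.1, -135.1,  162.1]), array([ 0.   , -0.002, -0.   ]))
```

View pics/w9c.png

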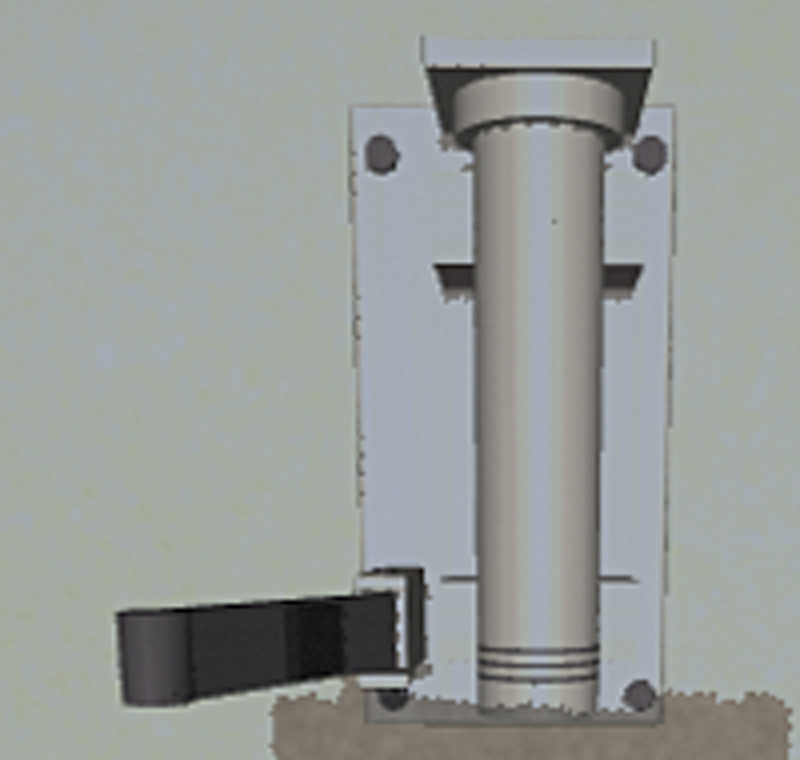

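The crop shows the tube lying parallel in both V-blocks with the collar in the gap. The clamp tip at (170,163) puts the angle at about 2.1. I'll close the fingers and go round to the arm's +y side.

```bash
python3 -m pendant '[[8,-35,0,0,0,0],[16,-70,0,0,0,0],[25,-105,0,0,0,0],[37,-135,0,0,0,0],[37,-135,0,0,0,0]]' 0 10
python3 -m pendant '[[0,0,0,0,0,0],[0,0,35,0,0,0],[0,0,75,0,0,0],[0,0,110,0,0,0],[0,0,110,0,0,0]]'
python3 - <<'E'
from h import *
F=np.array([.5751,-.2149]);a=-.331;u=np.array([np.cos(a),np.sin(a)]);v=np.array([-u[1],u[0]])
print(shift(np.r_[F-.056*u+.135*v,.319],a))
cv2.imwrite('pics/s10.png',ctrl.snapshot('side')[:,:,::-1]);crop('pics/s10.png','pics/s10c.png',230,70,390,230,4)
cv2.imwrite('pics/w10.png',ctrl.snapshot('wrist')[:,:,::-1])
E
```

```text
clock: 12.3
ee_pos: [0.5692, -0.0654, 0.4786]
tool_rot: [0.987, -0.163, -0.0, -0.001]
wrist_force: [-1.6, 0.6, -0.5]
grip_width: 0.0445
clock: 12.72
ee_pos: [0.564, -0.0696, 0.3636]
tool_rot: [0.986, -0.165, -0.005, -0.0]
wrist_force: [-1.9, -0.2, -1.6]
grip_width: 0.011
(array([ 2.2, -1.3, 44.6]), array([ 0.001,  0.011, -0.001]))
```

View pics/s10c.png

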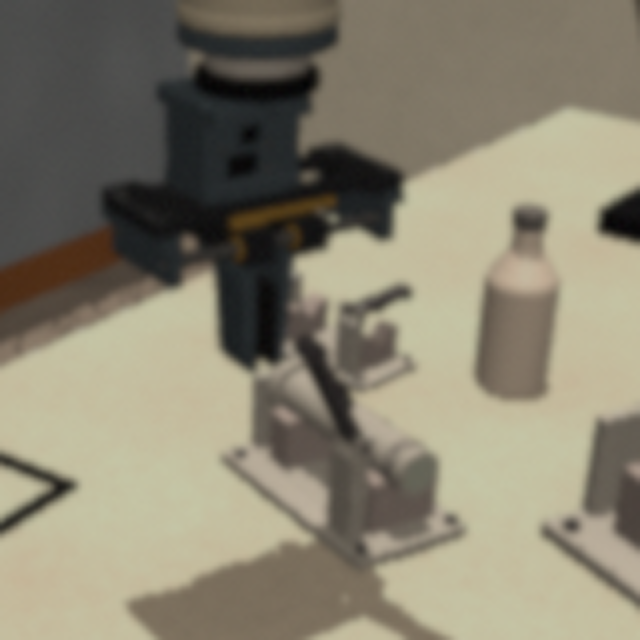

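View pics/w10.png

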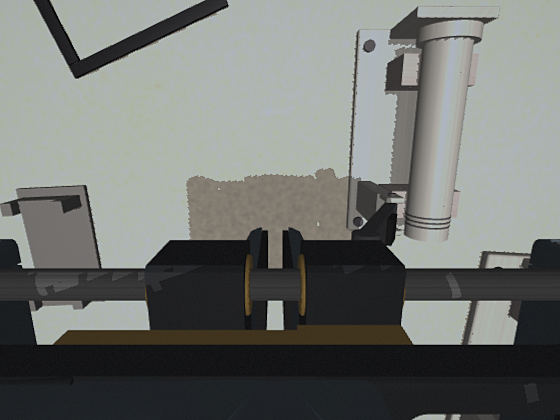

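```bash
python3 -m pendant '[[2,0,20,0,0,0],[2,0,44,0,0,0],[2,0,44,0,0,0],[2,0,44,0,0,0]]'
python3 -m pendant '[[0,6,0,0,0,0],[0,12,0,0,0,0],[0,18,0,0,0,0],[0,24,0,0,0,0],[0,30,0,0,0,0]]'
python3 -c "
from h import *
print(shift([.565,-.0697,.319],-.331))
cv2.imwrite('pics/w11.png',ctrl.snapshot('wrist')[:,:,::-1])"
```

```text
clock: 13.15
ee_pos: [0.5683, -0.0701, 0.3275]
tool_rot: [0.986, -0.165, 0.0, 0.0]
wrist_force: [-0.1, 0.1, -0.3]
grip_width: 0.0004
clock: 13.57
ee_pos: [0.5579, -0.0989, 0.3265]
tool_rot: [0.986, -0.165, 0.0, 0.0]
wrist_force: [0.0, 0.3, 0.6]
grip_width: 0.0008
(array([ -2.8, -29.9,   7.5]), array([ 0.   , -0.001, -0.001]))
```

View pics/w11.png

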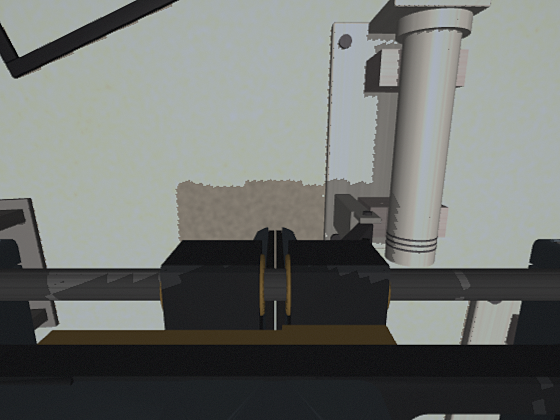

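```bash
python3 -m pendant '[[0,7,0,0,0,0],[0,14,0,0,0,0],[0,21,0,0,0,0],[0,28,0,0,0,0],[0,35,0,0,0,0]]'
python3 -c "
from h import *
F=np.array([.5751,-.2149]);a=-.331;u=np.array([np.cos(a),np.sin(a)]);v=np.array([-u[1],u[0]])
d=ctrl.read_state()['ee_pos'][:2]-F;print('finger in fixture',d@u,d@v)
cv2.imwrite('pics/s12.png',ctrl.snapshot('side')[:,:,::-1]);crop('pics/s12.png','pics/s12c.png',230,70,390,230,4)"
```

```text
clock: 14.03
ee_pos: [0.5465, -0.1319, 0.3259]
tool_rot: [0.986, -0.165, -0.0, 0.0]
wrist_force: [0.5, 0.3, 0.3]
grip_width: 0.0004
finger in fixture -0.05405954262584524 0.06916361434715543
```

View pics/s12c.png

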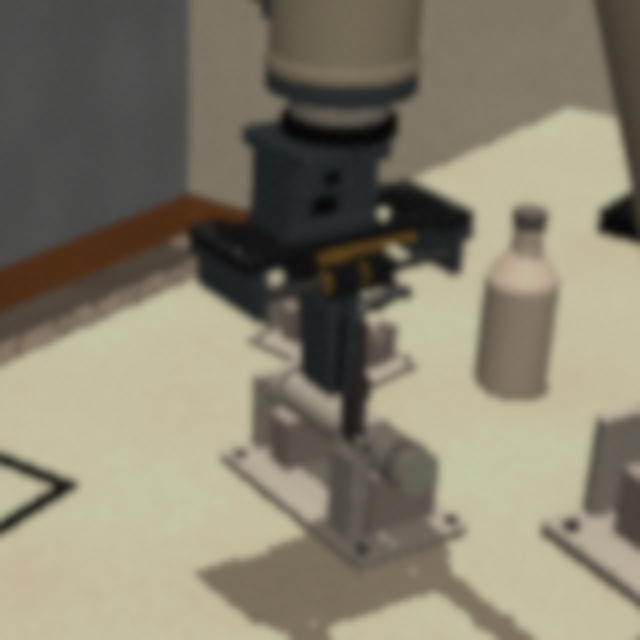

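The side view shows the fingers behind the arm, which is now close to upright. Keep pushing.

```bash
python3 -m pendant '[[0,6,0,0,0,0],[0,12,0,0,0,0],[0,18,0,0,0,0],[0,24,0,0,0,0],[0,30,0,0,0,0]]'
python3 -m pendant '[[0,6,0,0,0,0],[0,12,0,0,0,0],[0,18,0,0,0,0],[0,24,0,0,0,0],[0,29,0,0,0,0]]'
python3 -c "
from h import *
F=np.array([.5751,-.2149]);a=-.331;u=np.array([np.cos(a),np.sin(a)]);v=np.array([-u[1],u[0]])
d=ctrl.read_state()['ee_pos'][:2]-F;print('finger in fixture',d@u,d@v)
cv2.imwrite('pics/s13.png',ctrl.snapshot('side')[:,:,::-1]);crop('pics/s13.png','pics/s13c.png',230,70,390,230,4)"
```

```text
clock: 14.5
ee_pos: [0.5367, -0.1601, 0.3258]
tool_rot: [0.986, -0.165, -0.0, -0.0]
wrist_force: [0.5, 1.1, -1.2]
grip_width: 0.0006
clock: 14.92
ee_pos: [0.5273, -0.1877, 0.3259]
tool_rot: [0.986, -0.165, 0.0, 0.0]
wrist_force: [-0.0, -0.3, 0.8]
grip_width: 0.0008
finger in fixture -0.054034533278464386 0.010204323775930222
```

View pics/s13c.png

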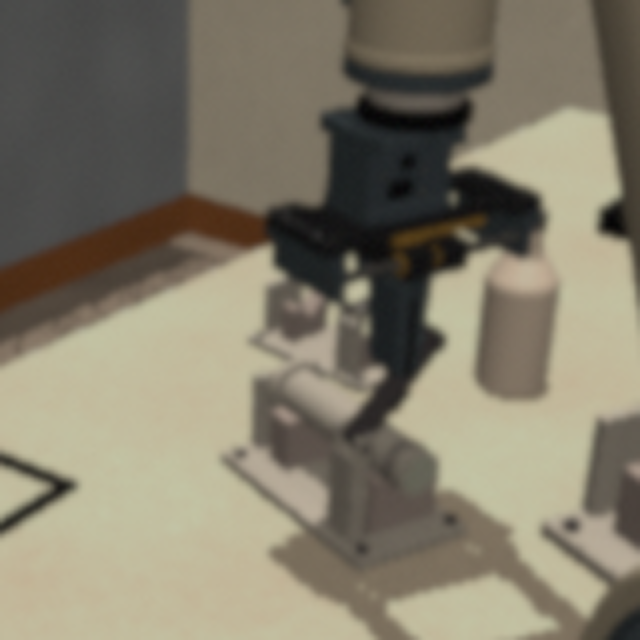

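```bash
python3 -m pendant '[[0,6,0,0,0,0],[0,12,0,0,0,0],[0,16,0,0,0,0],[0,16,0,0,0,0]]'
python3 -m pendant '[[0,0,0,0,0,0],[0,-2,-10,0,0,0],[0,-5,-30,0,0,0],[0,-15,-60,0,0,0],[0,-25,-100,0,0,0]]'
python3 -m pendant '[[-15,0,-30,0,0,0],[-35,0,-50,0,0,0],[-60,0,-60,0,0,0],[-60,0,-60,0,0,0],[-60,0,-60,0,0,0]]'
python3 -c "
from h import *
cv2.imwrite('pics/s14.png',ctrl.snapshot('side')[:,:,::-1]);crop('pics/s14.png','pics/s14c.png',250,90,390,230,5)
cv2.imwrite('pics/w14.png',ctrl.snapshot('wrist')[:,:,::-1])"
```

```text
clock: 15.3
ee_pos: [0.5221, -0.2029, 0.3259]
tool_rot: [0.986, -0.165, 0.0, 0.0]
wrist_force: [0.0, -0.7, 0.4]
grip_width: 0.0005
clock: 15.72
ee_pos: [0.53, -0.1778, 0.426]
tool_rot: [0.986, -0.165, -0.002, -0.001]
wrist_force: [1.3, 0.2, -0.4]
grip_width: 0.0002
clock: 16.13
ee_pos: [0.473, -0.1583, 0.4875]
tool_rot: [0.986, -0.165, 0.001, 0.0]
wrist_force: [0.5, -0.3, -0.9]
grip_width: -0.0
```

View pics/s14c.png

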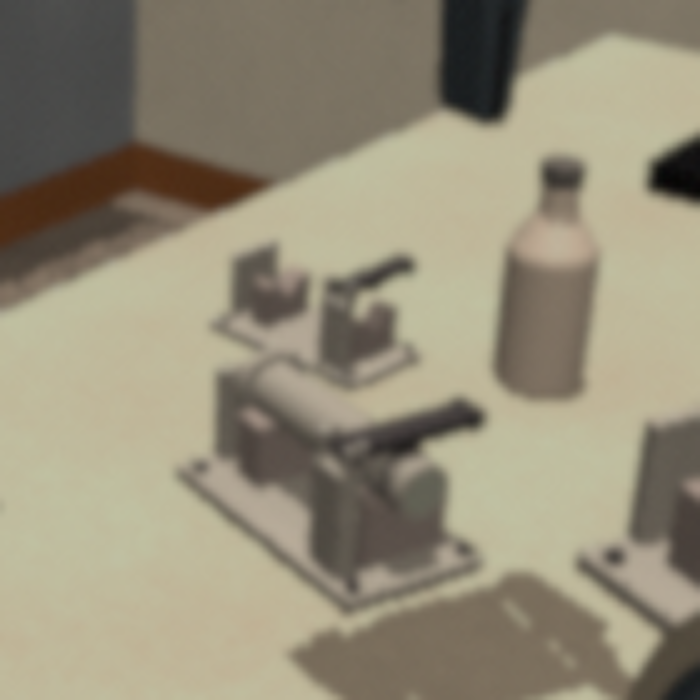

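View pics/w14.png

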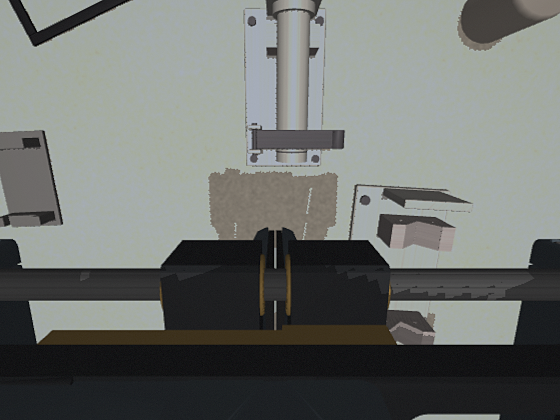

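The arm is over the tube and sinking. I'll wait, then check.

```bash
for i in 1 2 3 4; do python3 -m pendant '[[0,0,0,0,0,0],[0,0,0,0,0,0],[0,0,0,0,0,0],[0,0,0,0,0,0],[0,0,0,0,0,0]]' >/dev/null; done
cat > chk.py <<'E'
from h import *
import sys
n=sys.argv[1]
cv2.imwrite(f'pics/s{n}.png',ctrl.snapshot('side')[:,:,::-1]);crop(f'pics/s{n}.png',f'pics/s{n}c.png',270,130,370,220,7)
cv2.imwrite(f'pics/w{n}.png',ctrl.snapshot('wrist')[:,:,::-1]);crop(f'pics/w{n}.png',f'pics/w{n}c.png',220,0,370,180,3.3)
F=np.array([.5751,-.2149]);a=-.331;u=np.array([np.cos(a),np.sin(a)]);v=np.array([-u[1],u[0]])
cs=ctrl.calibration('side');cw=ctrl.calibration('wrist')
for th in(0,.1,.2,.3):
    P=np.r_[F-.056*u+(.042-.09*np.cos(th))*v,.087+.09*np.sin(th)];print(th,'side',proj('side',[P],cs).round(1),'wrist',proj('wrist',[P],cw).round(1))
print(ctrl.read_state()['clock'])
E
python3 chk.py 15
```

```text
0 side [[343.1 171.8]] wrist [[336.6 138.2]]
0.1 side [[343.3 169.1]] wrist [[337.7 138.4]]
0.2 side [[343.2 166.5]] wrist [[337.9 138.6]]
0.3 side [[342.9 164. ]] wrist [[337.3 138.8]]
18.0
```

View pics/s15c.png

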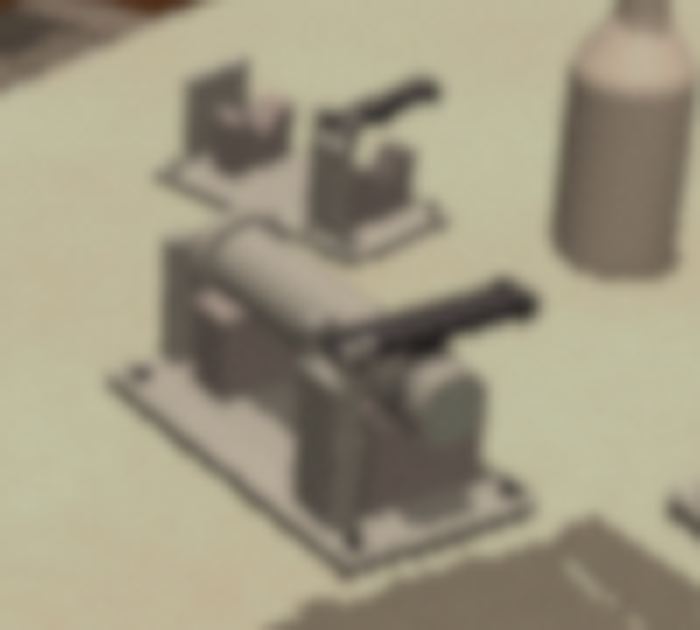

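View pics/w15c.png

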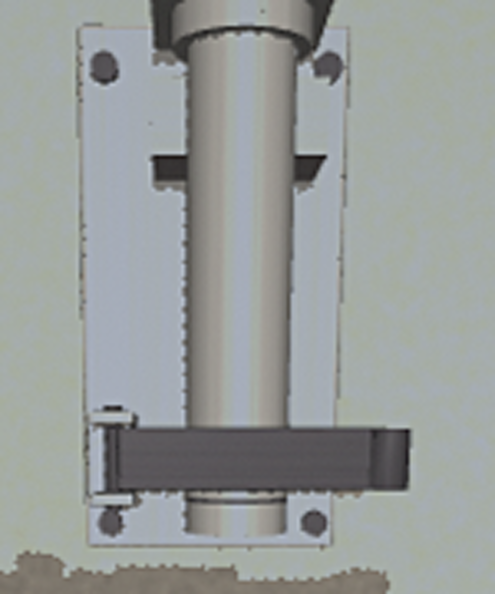

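```bash
python3 -m pendant '[[0,0,0,0,0,0],[0,0,0,0,0,0],[0,0,0,0,0,0],[0,0,0,0,0,0],[0,0,0,0,0,0]]'; python3 chk.py 16; python3 - <<'E'
import cv2,numpy as np
a,b,c=[cv2.imread(f'pics/s{i}.png').astype(int)[130:220,270:370] for i in(14,15,16)]
print(abs(a-b).max(2).max(),abs(b-c).max(2).max(),abs(a-b).mean(),abs(b-c).mean())
from h import *
cv2.imwrite('pics/top16.png',ctrl.snapshot('top')[:,:,::-1])
E
```

```text
clock: 18.42
ee_pos: [0.4737, -0.159, 0.4859]
tool_rot: [0.986, -0.165, -0.0, -0.0]
wrist_force: [-0.1, 0.2, 0.5]
grip_width: 0.0002
0 side [[343.1 171.8]] wrist [[336.6 138.2]]
0.1 side [[343.3 169.1]] wrist [[337.7 138.4]]
0.2 side [[343.2 166.5]] wrist [[337.9 138.6]]
0.3 side [[342.9 164. ]] wrist [[337.3 138.8]]
18.5167
24 3 0.5475185185185185 0.46314814814814814
```

View pics/top16.png

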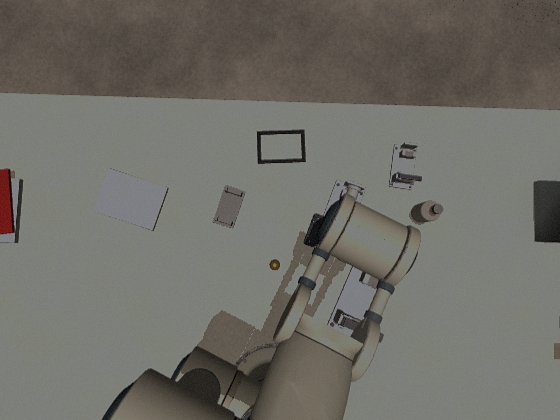

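The arm has come to rest: the last two side views differ only by noise, and the tip at (344,173) matches angle 0. The bystanders haven't moved and the robot is clear.

```bash
python3 -c "
from bench import ctrl
print(ctrl.finish_job())"
```

```text
the job is handed in; nothing more can be done
None
```

The tube is in the middle-sized fixture with its collar in the gap, and the clamp arm is resting on it. I handed the job in at about 18.5 s of the 54 s allowed.

- **Placing:** I gripped the tube in its rest, carried it over and lowered it in small steps until it touched, about 9 N at most. I let go only after that. The wrist view then showed it parallel, lying in both V-blocks with the collar in the gap.
- **Clamp:** I pushed the arm over from behind with the closed fingers, and it sank onto the tube by itself. Its tip appears at about (344, 173) in the side view, against (343, 172) predicted for the level angle. The last two side views showed no movement.
- **Surroundings:** the other things look unmoved in the top view, and the robot ended well clear and touching nothing.
- **Disagreements:**
  - The first estimate of the tube's sideways position was about 2 mm off the closer wrist view. I corrected this before gripping.
  - At the fixture, a 1 mm sideways shift overshot and was taken back before the tube went in.

Full seating was judged from the contact height (about 0.5 mm from expected) and the pictures; I had no direct measurement of it.

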